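# Dry-assemble a denture flask round its model

### The job

Try the plaster model in the brass denture flask before any plaster is poured: seat the brass lower half between the stops of the green press plate, stand the model in it with the teeth up, lower the brass ring over the model onto the pins, and close the flask with the brass lid, every part the same way round and fully home before the next one goes on. The grey aluminium lid belongs to another flask: leave it and the other things on the bench where they lie.

Things in the scene. Friction and masses are not known exactly. Their poses are not given: they have to be found in the camera images.
- lower_half: Brass flask tray, D-shaped 67 (x) by 81 mm (y): flat heel at -x, rounded front at +x, 14 mm high, 0.3 kg. Origin: centre of underside, z up. Floor 4 mm; pocket 10 mm deep, wider than the model by 3 mm a side at the mouth, 1.5 at the floor. Solid ears to y = ±51.5 carry tapered steel pins 7.5 mm thick, 10 mm high at x = -9, y = ±46.2. Grip across x, flat within 13 mm of y = 0.
- model: White plaster dental arch model, 54 (x) by 68 mm (y), 0.1 kg. Origin: centre of underside, z up. Solid base 21 mm high, teeth above it to 35 mm. Flat heel at -x, rounded front at +x. Grip the base across x (54 mm, flat within 12 mm of y = 0) between 12 and 21 mm up, so that the fingertips stay above the tray's rim. Home: origin 4 mm above that of the lower half, same yaw.
- ring: Brass flask ring, open through, D-shaped 67 (x) by 81 mm (y): flat heel at -x, rounded front at +x, 27 mm high, walls 3 mm, 0.25 kg. Origin: centre of underside, z up. Ears to y = ±51.5 have 12 mm slots below (x = -9, 13 mm deep) for the tray's pins, 2 mm to spare, and like pins on top, 9 mm high. Grip across x, flat within 13 mm of y = 0. Home: origin 14 mm above that of the lower half, same yaw.
- brass_lid: Brass-coloured flask lid: plate 6 mm thick, D-shaped 67 (x) by 81 mm (y): flat heel at -x, rounded front at +x, 0.28 kg. Origin: centre of underside, z up. Grip the block in its middle, 26 (x) by 30 mm (y), from 6 to 22 mm up. Ears to y = ±51.5 with slots 12 mm wide at x = -9, open outward, take the pins on the ring, 2 mm to spare. Home: origin 27 mm above that of the ring, same yaw.
- grey_lid: Lid of another flask: same shape, size and origin as the brass lid, but silver-grey aluminium. Leave it alone.
- press_plate: Green plate fixed to the bench, D-shaped, 89 (x) by 103 mm (y), 6 mm thick, with four steel stops 8 mm high: two behind the heel, two at the front corners. Origin: centre of underside, z up, x towards the rounded front. The lower half belongs between the stops, 2 mm to spare (4.5 at their tops), origin 6 mm above this one, same yaw. No stops within 22 mm of y = 0: room for the fingers.
- handpiece: Bystander: slim black and white handpiece, 163 x 22 x 22 mm, lying behind the work. Leave it alone.
- marker: Bystander: red marker pen, 121 x 12 x 12 mm, lying at the bench's near edge. Leave it alone.
- wax_block: Bystander: pink wax block, 35 x 63 x 19 mm, behind the work, below the solid hood of the bench lamp, which hangs 0.24 m above the bench from about 0.12 m beyond the farthest part: keep the wrist clear of it. Leave the block alone.

How it is judged (in metres and radians):
On the way, in this order (a step that is already met when the one before it is completed fails the run):
1. the lower half is seated between the stops of the press plate and released (horizontal distance between lower_half and press_plate below 0.008 m and z of lower_half in the frame of press_plate between 0.003 and 0.008 m and angle between the x axis of lower_half and the x axis of press_plate, either way round below 0.12 rad and angle between lower_half's own z axis and vertical below 0.07 rad and contact force between the fingers and lower_half below 0.1 N), for 0.2 s.
2. the model stands in the lower half, teeth up, and is released (horizontal distance between lower_half and press_plate below 0.008 m and z of lower_half in the frame of press_plate between 0.003 and 0.008 m and angle between the x axis of lower_half and the x axis of press_plate, either way round below 0.12 rad and angle between each of lower_half, model's own z axis and vertical below 0.07 rad and horizontal distance between model and lower_half below 0.006 m and z of model in the frame of lower_half between 0.002 and 0.006 m and angle between the x axis of model and the x axis of lower_half, either way round below 0.12 rad and contact force between the fingers and model below 0.1 N), for 0.2 s.
3. the ring is home on the pins of the lower half, round the model, and is released (horizontal distance between lower_half and press_plate below 0.008 m and z of lower_half in the frame of press_plate between 0.003 and 0.008 m and angle between the x axis of lower_half and the x axis of press_plate, either way round below 0.12 rad and angle between each of lower_half, model, ring's own z axis and vertical below 0.07 rad and horizontal distance between each of model, ring and lower_half below 0.006 m and z of model in the frame of lower_half between 0.002 and 0.006 m and angle between the x axis of each of model, ring and the x axis of lower_half, either way round below 0.12 rad and z of ring in the frame of lower_half between 0.011 and 0.016 m and contact force between the fingers and ring below 0.1 N), for 0.2 s.
4. the brass lid is home on the ring and released (horizontal distance between lower_half and press_plate below 0.008 m and z of lower_half in the frame of press_plate between 0.003 and 0.008 m and angle between the x axis of lower_half and the x axis of press_plate, either way round below 0.12 rad and angle between each of lower_half, model, ring, brass_lid's own z axis and vertical below 0.07 rad and horizontal distance between each of model, ring and lower_half below 0.006 m and z of model in the frame of lower_half between 0.002 and 0.006 m and angle between the x axis of each of model, ring and the x axis of lower_half, either way round below 0.12 rad and z of ring in the frame of lower_half between 0.011 and 0.016 m and horizontal distance between brass_lid and ring below 0.006 m and z of brass_lid in the frame of ring between 0.024 and 0.029 m and angle between the x axis of brass_lid and the x axis of ring, either way round below 0.12 rad and contact force between the fingers and brass_lid below 0.1 N), for 0.2 s.
At the end, for the whole second after the job is handed in: Lower half flat on the plate between the stops (centre within 8 mm, height 3 mm); model in its pocket (6, 2 mm); ring down on the lower half (6, 3 mm); brass lid down on the ring (6, 3 mm); each level within 4 degrees, turned with its support within 7 degrees, at rest (horizontal distance between lower_half and press_plate below 0.008 m and z of lower_half in the frame of press_plate between 0.003 and 0.008 m and angle between the x axis of lower_half and the x axis of press_plate, either way round below 0.12 rad and angle between each of lower_half, model, ring, brass_lid's own z axis and vertical below 0.07 rad and horizontal distance between each of model, ring and lower_half below 0.006 m and z of model in the frame of lower_half between 0.002 and 0.006 m and angle between the x axis of each of model, ring and the x axis of lower_half, either way round below 0.12 rad and z of ring in the frame of lower_half between 0.011 and 0.016 m and horizontal distance between brass_lid and ring below 0.006 m and z of brass_lid in the frame of ring between 0.024 and 0.029 m and angle between the x axis of brass_lid and the x axis of ring, either way round below 0.12 rad and linear speed of each of lower_half, model, ring, brass_lid below 0.02 m/s); the robot touches nothing.
It fails at once if the aluminium lid is moved more than 25 mm (distance of grey_lid from where it was at the start of the episode above 0.025 m).
It fails at once if the handpiece is moved more than 25 mm (distance of handpiece from where it was at the start of the episode above 0.025 m).
It fails at once if the marker is moved more than 25 mm (distance of marker from where it was at the start of the episode above 0.025 m).
It fails at once if the wax block is moved more than 25 mm (distance of wax_block from where it was at the start of the episode above 0.025 m).
It fails at once if the model is tipped over (angle between model's own z axis and vertical above 0.6 rad).
It also fails if it takes over 115 s, if anything falls off the work surface, if the arm or the gripper's body presses on something with over 40 N, if the wrist force passes 120 N, or if a joint passes its speed limit or range.

### The arm

A 6-joint arm with a two-finger parallel gripper is mounted at the origin on a cart in front of the work surface, level with it; the furniture and walls round the work are solid. World frame = base frame: x ahead of the robot, y to its left, z up, the work surface at z = 0. Lengths are in mm, angles in degrees, forces in N, time in s.
With the tool pointing down it reaches from about 300 to 850 mm from the base axis. Payload 4.2 kg.
Tool frame: the origin (TCP) lies between the finger pads; the fingertips stand 14 mm ahead of it and the grasp point (between the pads) lies 5 mm behind it; z points along the fingers, y is the line along which they close (so a half turn about z gives the same grasp; the last joint's range is limited). The gripper opens to 91 mm and grips with 3 to 60 N. Pads are 32 mm wide; open, the fingers measure 118 mm over their backs; the gripper's body (76 mm by 178 mm) begins 60 mm behind the grasp point.
Start: joints at [-1.146, 18.312, 89.639, -0, 72.044, -1.146], TCP at [575.015, 0, 227.976] pointing down, gripper open.
Joint ranges: [-177.97, 177.97], [-48.28, 115.42], [12.27, 149.76], [-77.06, 257.06], [2.81, 150.46], [-146.56, 146.56]. Speed limits (degrees/s): [147.25, 147.25, 180, 180, 180, 180].

### API

Orientations are given as [roll, pitch, yaw] about the fixed x, y, z axes, in that order (R = Rz(yaw) Ry(pitch) Rx(roll)).
In Python, from workcell import * gives the robot as it stands. The module is installed in compiled form; this text tells all that it offers.
- The arm moves only by the tool send_rows, never from a script. Its argument "deltas" is a list of rows, each a list of 2 entries, a list of its own where there are three numbers: the shift along the tool's x, y, z normalised to -1 to 1, where 1 is 0.5 m, then the turn, a rotation vector about the tool's x, y, z normalised to -1 to 1, where 1 is 0.5 rad. A call has 1 to 10 rows; each row shifts and turns the commanded pose from where the row before left it, along the tool's axes as they then stand; what a row does not reach is not made up. A row lasts 1/10 s, in which the tool goes at most 50 mm and 8.59 degrees, less where a joint would pass 70% of its speed; a pose out of reach is approached as far as the arm can. A call with a number of a shift or a turn outside -1 to 1 is refused whole. A call with a gripper value outside its range is refused whole. "grip" is the closure, from 0 (fully open) to 1 (shut), set as the call begins (left out, the last holds). The fingers move at their own pace and stop on an object; "grip_force" is the grip in N (left out, the last holds). Time passes only in rows, so rows that do not move let the fingers close. It gives the time, the measured TCP pose, the force, the opening and the grip force at its end, in the units of the state.
- state(): the state, without advancing time (a new reading comes with each control period).
- grab_frame(name): name is "scene" or "side" or "wrist"; returns the picture (400x640x3 uint8, red, green, blue); there is no depth.
- calibration(name): a dict with "mtx" (3x3 intrinsics, pixels), "D" ([k1, k2, p1, p2, k3] as OpenCV has them; the pictures are not rectified), "R" (3x3) and "t" (3): a world point X has camera coordinates R X + t. Camera axes: x right, y down, z forward; pixel columns grow to the right and rows downward; lengths in mm; the calibration is good to about 2 mm. A picture is of the moment at which its call begins: read the wrist's pose just before it. calibration takes no time and is no camera call; for the wrist camera it gives the pose at the moment of the call.
- job_done(): hands the job in; it is judged then, once.
Trained networks look in the newest picture that a camera, given by its name, has taken for a name from the list of things; names that differ only in an ending like _2 or _b are one class to them, and where a whole thing is asked for, a point or a joint stands for the part that bears it (a point fixed in the world has none). Each returns a list of dicts, best first, with "p" (0 to 1); they miss things now and then, are a little off and sometimes report something else, mostly with a low value. They report only what shows in the picture. A call takes as long as a camera call.
- trace(camera, label): "pixels" (400x640 bool, what is visible of it) and "bbox" ([left, top, width, height] in pixels, round what is visible of it).
The state is a dict: "time_s": time; "qpos": joint angles; "qvel": joint speeds; "effort": joint torques, N m; "ee_pos": TCP position; "ee_rot": TCP orientation; "force": force on the tool from outside, world axes, zero at the start; "torque": the same for the moment, N m; "gripper_width": finger opening in mm; "gripper_force": force on a finger pad.
Only numpy, scipy, OpenCV 4.12 (cv2) and the standard library are available. Lean on these libraries where they do the work, as an engineer would, in place of code of your own. Each camera call takes 0.05 s, during which the arm holds its last target. There are 200 camera calls.

## Working session

There is one attempt and no reset: what is moved stays moved. The work goes in short steps, Python scripts to look and compute and a tool call to move; the robot and the scene stay as the last step left them, time stands still between calls to the robot, and variables do not carry over. Pictures are saved under pics/ and viewed, at most 14 in all, crops included, and the job is handed in when it is done.

Besides the shell and the picture viewer there is one more tool, called after "Emit:" as name(argument=value, ...), one argument or row to a line, values as JSON. send_rows: Moves the arm, as the interface text tells. Scaled input: -1 to 1 covers 0.5 m each way for a shift and 0.5 rad each way for a turn. Its arguments: {"type":"object","properties":{"deltas":{"type":"array","items":{"type":"array"}},"grip":{"type":"number"},"grip_force":{"type":"number"}},"required":["deltas"]}

```bash
mkdir -p pics
python3 - <<'E'
from workcell import *
import cv2, numpy as np
s=state(); print({k:np.round(v,3).tolist() for k,v in s.items()})
for n in ["scene","side","wrist"]:
    im=grab_frame(n); cv2.imwrite(f"pics/{n}0.png",im[:,:,::-1])
    c=calibration(n); print(n,np.round(c["mtx"],1).tolist(),np.round(c["D"],3),np.round(-c["R"].T@c["t"],1), np.round(c["R"],3).tolist())
print(state()["time_s"])
E
```

```text
{'time_s': 0.0, 'qpos': [-1.145, 18.353, 89.708, 0.0, 72.043, -1.146], 'qvel': [-0.055, -0.024, -0.015, 0.031, 0.06, -0.05], 'effort': [-0.001, -41.247, -23.197, 0.073, 0.046, -0.0], 'ee_pos': [574.507, 0.017, 227.096], 'ee_rot': [-179.896, -0.002, 90.0], 'force': [-0.03, 0.243, -0.877], 'torque': [0.008, 0.053, -0.011], 'gripper_force': 0.0, 'gripper_width': 90.967}
scene [[518.6, 0.0, 332.5], [0.0, 518.6, 205.0], [0.0, 0.0, 1.0]] [0.043 0.    0.    0.    0.   ] [ -29.9 -807.5  611. ] [[0.778, -0.628, -0.017], [-0.334, -0.391, -0.858], [0.532, 0.673, -0.514]]
side [[491.7, 0.0, 321.1], [0.0, 491.7, 191.1], [0.0, 0.0, 1.0]] [-0.072  0.     0.     0.     0.   ] [-39.4 883.7 641.5] [[-0.867, -0.498, -0.022], [-0.218, 0.418, -0.882], [0.448, -0.76, -0.471]]
wrist [[302.8, 0.0, 317.2], [0.0, 302.8, 201.7], [0.0, 0.0, 1.0]] [-0.027  0.     0.     0.     0.   ] [574.9  80.8 384.1] [[1.0, 0.0, -0.002], [0.001, -0.958, 0.285], [-0.001, -0.285, -0.958]]
0.15
```

View pictures.

View pics/scene0.png

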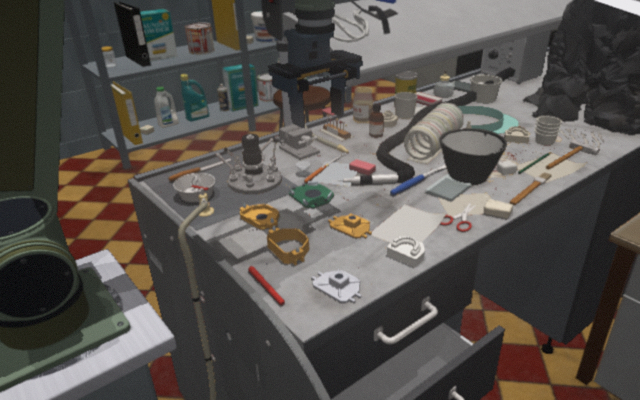

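View pics/wrist0.png

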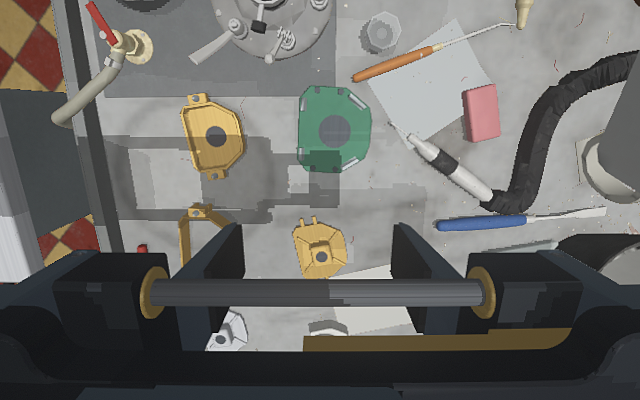

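View pics/side0.png

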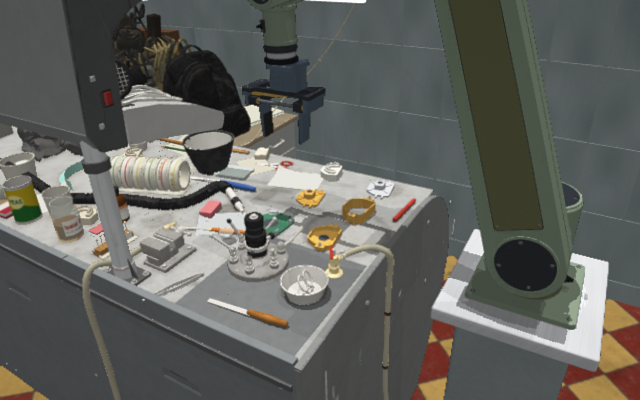

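```bash
cat > h.py <<'E'
from workcell import *
import cv2, numpy as np
from scipy.spatial.transform import Rotation as Ro
def bp(c,px,z):
    u=cv2.undistortPoints(np.float64(px).reshape(-1,1,2),c["mtx"],c["D"])[:,0]
    d=np.c_[u,np.ones(len(u))]@c["R"]; o=-c["R"].T@c["t"]
    return o+d*((z-o[2])/d[:,2])[:,None]
def proj(c,X):
    return cv2.projectPoints(np.float64(X).reshape(-1,1,3),cv2.Rodrigues(c["R"])[0],c["t"],c["mtx"],c["D"])[0][:,0]
def look(cam,labels,name=None):
    c=calibration(cam); im=grab_frame(cam); out={}
    if name: cv2.imwrite(f"pics/{name}.png",im[:,:,::-1])
    for l in labels:
        r=trace(cam,l); out[l]=r
        for q in r[:2]:
            ys,xs=np.nonzero(q["pixels"]); m=bp(c,[[xs.mean(),ys.mean()]],0)[0] if len(xs) else None
            print(cam,l,round(q["p"],2),q["bbox"],len(xs),np.round(m,0))
    return c,im,out
E
python3 - <<'E'
from h import *
import pickle
c,im,o=look("wrist",["press_plate","lower_half"]); pickle.dump((c,im,o),open("w0.pkl","wb"))
c,im,o=look("scene",["lower_half","ring","brass_lid","model","grey_lid","press_plate","marker"]); pickle.dump((c,im,o),open("s0.pkl","wb"))
E
```

```text
wrist press_plate 0.81 [296.4, 86.5, 78.6, 84.6] 5420 [593.  61.   0.]
wrist lower_half 0.84 [178.5, 92.2, 68.4, 89.2] 3885 [442.  53.   0.]
wrist lower_half 0.46 [403.4, 133.7, 89.9, 63.6] 1491 [746.  12.   0.]
scene lower_half 0.66 [239.3, 205.0, 39.2, 22.5] 809 [452.  65.   0.]
scene ring 0.65 [269.1, 228.5, 37.8, 38.2] 954 [436. -69.   0.]
scene brass_lid 0.97 [331.3, 213.4, 43.2, 24.6] 715 [ 581. -100.    0.]
scene model 0.72 [387.3, 240.1, 38.9, 30.0] 841 [ 603. -241.    0.]
scene model 0.68 [239.8, 205.5, 39.3, 23.9] 769 [451.  64.   0.]
scene grey_lid 0.66 [312.5, 269.5, 51.5, 34.7] 1188 [ 431. -235.    0.]
scene grey_lid 0.41 [238.7, 204.7, 39.7, 23.7] 746 [453.  64.   0.]
scene press_plate 0.78 [288.7, 179.0, 45.1, 30.5] 810 [597.  64.   0.]
scene marker 0.79 [248.5, 267.7, 37.3, 41.0] 365 [ 331. -149.    0.]
scene marker 0.36 [239.4, 204.4, 37.4, 24.0] 776 [452.  65.   0.]
```

Emit:
send_rows(
  deltas=[
    [[-0.09,0,0],[0,0,0]],
    [[-0.09,0,0],[0,0,0]],
    [[-0.09,0,0],[0,0,0]],
    [[0,0,0],[0,0,0]],
    [[0,0,0],[0,0,0]],
  ],
)

```text
time_s: 1.2
ee_pos: [574.9, -135.7, 227.8]
ee_rot: [-180.0, -0.0, 89.9]
force: [-0.1, 0.3, 0.5]
gripper_width: 91.3
gripper_force: 0.0
```

Run:
```python
from h import *
import pickle
c,im,o=look("wrist",["press_plate","lower_half","ring","brass_lid","model","grey_lid"],"wrist1"); pickle.dump((c,im,o),open("w1.pkl","wb"))
print(state()["time_s"],state()["ee_pos"])
```

```text
wrist press_plate 0.66 [166.8, 1.9, 71.8, 64.3] 3289 [445.  40.   0.]
wrist press_plate 0.61 [294.4, 0.4, 82.8, 56.9] 4039 [592.  40.   0.]
wrist lower_half 0.88 [171.1, 0.2, 67.2, 66.2] 3297 [445.  40.   0.]
wrist ring 0.9 [161.1, 93.7, 63.6, 89.1] 2235 [414. -84.   0.]
wrist ring 0.34 [171.1, 0.0, 66.2, 66.1] 3334 [445.  40.   0.]
wrist brass_lid 0.85 [292.8, 106.8, 53.8, 88.5] 3332 [ 577. -102.    0.]
wrist brass_lid 0.53 [118.4, 148.4, 19.6, 90.6] 982 [ 324. -151.    0.]
wrist model 0.6 [309.5, 237.8, 46.2, 43.1] 1624 [ 595. -252.    0.]
wrist grey_lid 0.88 [185.6, 210.5, 37.3, 44.6] 898 [ 414. -214.    0.]
1.55 [ 575.11508202 -133.97039598  228.07322826]
```

View pics/wrist1.png

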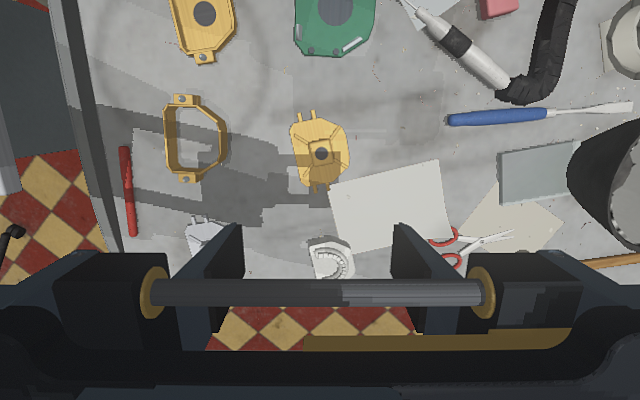

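Emit:
send_rows(
  deltas=[
    [[0.052,-0.052,0.031],[0,0,0]],
    [[0.052,-0.052,0.031],[0,0,0]],
    [[0.052,-0.052,0.031],[0,0,0]],
    [[0.052,-0.052,0.031],[0,0,0]],
    [[0.052,-0.052,0.031],[0,0,0]],
    [[0,0,0],[0,0,0]],
    [[0,0,0],[0,0,0]],
  ],
)

```text
time_s: 2.25
ee_pos: [445.2, -4.4, 150.8]
ee_rot: [179.9, 0.0, 90.1]
force: [0.8, 0.3, 0.6]
gripper_width: 91.3
gripper_force: 0.0
```

Run:
```python
from h import *
import pickle
c,im,o=look("wrist",["lower_half"]); pickle.dump((c,im,o),open("wl.pkl","wb"))
print(state()["time_s"],state()["ee_pos"])
```

```text
wrist lower_half 0.69 [282.1, 87.5, 75.1, 103.1] 5903 [446.  53.   0.]
2.35 [446.66232244  -5.20995531 151.32304315]
```

Emit:
send_rows(
  deltas=[
    [[0,0.075,0],[0,0,0]],
    [[0,0.075,0],[0,0,0]],
    [[0,0.075,0],[0,0,0]],
    [[0,0.075,0],[0,0,0]],
    [[0,0,0],[0,0,0]],
    [[0,0,0],[0,0,0]],
  ],
)

```text
time_s: 2.95
ee_pos: [595.9, -5.8, 150.1]
ee_rot: [-180.0, 0.0, 89.9]
force: [-1.4, -0.7, 0.2]
gripper_width: 91.2
gripper_force: 0.0
```

Run:
```python
from h import *
import pickle
c,im,o=look("wrist",["press_plate"]); pickle.dump((c,im,o),open("wp.pkl","wb"))
print(state()["time_s"],state()["ee_pos"])
cl,il,ol=pickle.load(open("wl.pkl","rb"))
def rect(c,im,cx,cy,z,s=3,h=65):
    g=np.mgrid[0:2*h*s,0:2*h*s].astype(float); X=np.c_[(cx-h+g[1].ravel()/s),(cy+h-g[0].ravel()/s),np.full(g[0].size,z)]
    uv=proj(c,X).astype(np.float32).reshape(2*h*s,2*h*s,2)
    return cv2.remap(im,uv[...,0],uv[...,1],cv2.INTER_CUBIC)
a=rect(cl,il,450,55,14); b=rect(c,im,593,61,6)
cv2.imwrite("pics/r1.png",np.hstack([a,b])[:,:,::-1])
```

```text
wrist press_plate 0.77 [267.5, 71.7, 97.4, 111.8] 8801 [592.  61.   0.]
3.05 [594.39572864  -5.50446556 150.38680289]
```

View pics/r1.png

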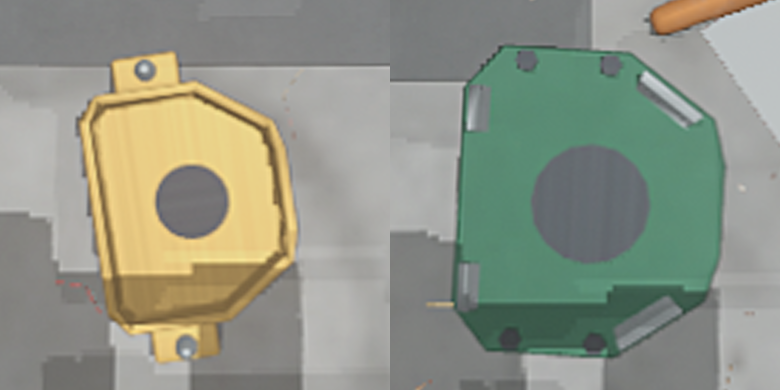

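```bash
cat > fit.py <<'E'
from h import *
from scipy.optimize import minimize
S=4
def prism(P,z0,z1):
    P=np.asarray(P,float); return np.r_[np.c_[P,np.full(len(P),z0)],np.c_[P,np.full(len(P),z1)]]
def box(x0,x1,y0,y1,z0,z1): return prism([[x0,y0],[x1,y0],[x1,y1],[x0,y1]],z0,z1)
def D(s,hx=33.5,hy=40.5):   # s: heel half width, heel corner dx, x of side end, mid x, mid y, front half width
    h=[[-hx,s[0]],[-hx+s[1],hy],[s[2],hy],[s[3],s[4]],[hx,s[5]]]
    return np.array(h+[[x,-y] for x,y in h[::-1]])
S0=[32,8,8,26,24,13]
def ears(z0,z1,w=10.5): return [box(-9-w,-9+w,-51.5,51.5,z0,z1)]
def pins(z0,z1,y=46.2,r=3.5): return [prism([[-9+r*np.cos(a),s*y+r*np.sin(a)] for a in np.arange(0,6.3,.6)],z0,z1) for s in (1,-1)]
def parts(n,s):
    if n=="lower_half": return [prism(D(s),0,14)]+ears(0,14)+pins(14,24)
    if n=="ring": return [prism(D(s),0,27)]+ears(0,27)+pins(27,36)
    if n in("brass_lid","grey_lid"): return [prism(D(s),0,6)]+[box(-13,13,-15,15,6,22)]+ [box(a,b,-51.5,51.5,0,6) for a,b in((-19.5,-15),(-3,1.5))]
    if n=="press_plate": return [prism(D([s[0]+5,s[1],s[2]+5,s[3]+8,s[4]+6,s[5]+4],44.5,51.5),0,6)]
    if n=="model": return [prism(D([s[0]-3,s[1],s[2]-1,s[3]-6,s[4]-4,s[5]-1],27,34),0,21)]
def render(c,pts,p,z,shape=(400*S,640*S)):
    m=np.zeros(shape,np.uint8); co,si=np.cos(p[2]),np.sin(p[2]); R=np.array([[co,-si,0],[si,co,0],[0,0,1]])
    for q in pts:
        uv=proj(c,q@R.T+[p[0],p[1],z])
        cv2.fillConvexPoly(m,cv2.convexHull(np.int32(np.round((uv+.5)*S*16-8))),1,shift=4)
    return m
def fit(views,n,p0,z=0,shape=True,s0=S0,free=(0,1,2)):
    """views: list of (calib, mask); p0 x,y,yaw(rad)"""
    big=[(c,cv2.resize(m.astype(np.float32),None,fx=S,fy=S,interpolation=cv2.INTER_CUBIC)>.5) for c,m in views]
    def cost(v):
        p=[p0[0]+v[0],p0[1]+v[1],p0[2]+v[2]/40]
        P=parts(n,np.array(s0)+(v[3:] if len(v)>3 else 0)); e=0
        for c,m in big:
            r=render(c,P,p,z)>0; e+=1-(r&m).sum()/(r|m).sum()
        return e/len(big)
    v=np.zeros(3); 
    r=None
    for it in range(3):
        d=len(v); sim=np.vstack([v,v+np.eye(d)*3*(1 if it==0 else .5)])
        r=minimize(cost,v,method="Nelder-Mead",options=dict(initial_simplex=sim,maxiter=250,xatol=.02,fatol=1e-5)); v=r.x
        if shape and it==0: v=np.r_[v,np.zeros(6)]
    p=[p0[0]+v[0],p0[1]+v[1],p0[2]+v[2]/40]
    print(n,np.round(p[:2],1),"yaw",round(np.degrees(p[2]),2),"1-IoU",round(r.fun,3),"shape",np.round(np.array(s0)+(v[3:] if len(v)>3 else 0),1))
    return p
E
python3 - <<'E'
from fit import *
import pickle
for f,n,p in (("wl.pkl","lower_half",(447,55,.12)),("wp.pkl","press_plate",(593,61,-.03)),("w0.pkl","lower_half",(447,55,.12)),("w0.pkl","press_plate",(593,61,-.03)),("w1.pkl","ring",(430,-85,-.03)),("w1.pkl","brass_lid",(585,-102,.1))):
    c,im,o=pickle.load(open(f,"rb")); fit([(c,o[n][0]["pixels"])],n,p)
    fit([(c,o[n][0]["pixels"])],n,p,shape=False)
E
```

```text
lower_half [449.1  52.1] yaw 8.6 1-IoU 0.019 shape [32.7  6.5  5.1 29.5 24.6 14.4]
lower_half [449.2  52.1] yaw 8.69 1-IoU 0.038 shape [32  8  8 26 24 13]
press_plate [595.4  58.1] yaw -3.45 1-IoU 0.013 shape [31.6 12.6  4.4 32.  24.3  8.6]
press_plate [595.7  58. ] yaw -3.31 1-IoU 0.039 shape [32  8  8 26 24 13]
lower_half [448.6  52. ] yaw 8.05 1-IoU 0.027 shape [33.3  6.7  6.5 28.6 25.5 13.3]
lower_half [448.7  52.3] yaw 8.19 1-IoU 0.04 shape [32  8  8 26 24 13]
press_plate [595.2  58.4] yaw -3.55 1-IoU 0.023 shape [31.2 13.9  3.2 30.5 24.5  8.3]
press_plate [595.6  58.2] yaw -2.8 1-IoU 0.048 shape [32  8  8 26 24 13]
ring [428.8 -85.8] yaw -3.71 1-IoU 0.505 shape [32.9  6.8  6.2 28.7 25.3 14.1]
ring [428.8 -85.6] yaw -3.63 1-IoU 0.515 shape [32  8  8 26 24 13]
brass_lid [ 580.  -101.7] yaw 11.24 1-IoU 0.026 shape [31.9  6.6  5.7 29.3 25.  17.1]
brass_lid [ 580.1 -101.8] yaw 11.4 1-IoU 0.045 shape [32  8  8 26 24 13]
```

Emit:
send_rows(
  deltas=[
    [[0.0286,-0.073,0],[0,0,0]],
    [[0.0286,-0.073,0],[0,0,0]],
    [[0.0286,-0.073,0],[0,0,0]],
    [[0.0286,-0.073,0],[0,0,0]],
    [[0,0,0.06],[0,0,-0.15]],
    [[0,0,0.06],[0,0,-0.15]],
    [[0,0,0.06],[0,0,0]],
    [[0,0,0.05],[0,0,0]],
    [[0,0,0.027],[0,0,0]],
    [[0,0,0.01],[0,0,0]],
  ],
  grip_force=25,
)

```text
time_s: 4.05
ee_pos: [447.3, 51.9, 16.2]
ee_rot: [-179.9, -0.0, 98.6]
force: [-0.4, 0.6, 0.5]
gripper_width: 91.0
gripper_force: 0.0
```

Emit:
send_rows(
  deltas=[
    [[0,0,0],[0,0,0]],
    [[0,0,0],[0,0,0]],
    [[0,0,0],[0,0,0]],
    [[0,0,0],[0,0,0]],
    [[0,0,0],[0,0,0]],
    [[0,0,0],[0,0,0]],
    [[0,0,0],[0,0,0]],
  ],
  grip=1,
)

```text
time_s: 4.75
ee_pos: [449.3, 52.2, 17.8]
ee_rot: [179.9, 0.0, 98.6]
force: [-1.4, -0.7, 6.8]
gripper_width: 66.5
gripper_force: 25.0
```

Emit:
send_rows(
  deltas=[
    [[0,0,-0.043],[0,0,0]],
    [[0,0,-0.043],[0,0,0]],
    [[-0.008,0.0728,0],[0,0,0]],
    [[-0.008,0.0728,0],[0,0,0]],
    [[-0.008,0.0728,0],[0,0,0]],
    [[-0.008,0.0728,0],[0,0,0]],
    [[0,0,0],[0,0,0.21]],
    [[0,0,0],[0,0,0.21]],
    [[0,0,0.036],[0,0,0]],
    [[0,0,0.02],[0,0,0]],
  ],
)

```text
time_s: 5.75
ee_pos: [594.3, 58.0, 30.4]
ee_rot: [-179.9, 0.0, 86.6]
force: [-0.9, 0.8, -3.8]
gripper_width: 66.8
gripper_force: 25.0
```

Emit:
send_rows(
  deltas=[
    [[0,0,0],[0,0,0]],
    [[0,0,0.004],[0,0,0]],
    [[0,0,0.004],[0,0,0]],
    [[0,0,0.004],[0,0,0]],
    [[0,0,0.004],[0,0,0]],
    [[0,0,0.002],[0,0,0]],
    [[0,0,0],[0,0,0]],
  ],
)

```text
time_s: 6.45
ee_pos: [595.6, 58.2, 23.9]
ee_rot: [180.0, -0.0, 86.6]
force: [-1.5, 0.3, 3.4]
gripper_width: 67.0
gripper_force: 25.0
```

Emit:
send_rows(
  deltas=[
    [[0,0,0],[0,0,0]],
    [[0,0,0],[0,0,0]],
    [[0,0,0],[0,0,0]],
    [[0,0,0],[0,0,0]],
    [[0,0,-0.04],[0,0,0]],
    [[0,0,-0.06],[0,0,0]],
    [[-0.06,0,-0.08],[0,0,0]],
    [[-0.06,0,-0.075],[0,0,0]],
    [[0,0,0],[0,0,0]],
    [[0,0,0],[0,0,0]],
  ],
  grip=0,
)

```text
time_s: 7.45
ee_pos: [592.1, -2.2, 151.3]
ee_rot: [179.9, -0.0, 86.5]
force: [0.2, -0.8, -0.8]
gripper_width: 91.0
gripper_force: 0.0
```

Run:
```python
from fit import *
import pickle
c,im,o=look("wrist",["lower_half","press_plate"],"wt"); pickle.dump((c,im,o),open("wt.pkl","wb"))
print(state()["time_s"],state()["ee_pos"])
p=fit([(c,o["lower_half"][0]["pixels"])],"lower_half",(595.4,58.2,-.06),z=6)
m=np.zeros((400,640),bool)
u=proj(c,[[595,58,10]])[0].astype(int); cv2.imwrite("pics/c2.png",cv2.resize(im[max(u[1]-75,0):u[1]+75,u[0]-75:u[0]+75],None,fx=3.5,fy=3.5,interpolation=cv2.INTER_CUBIC)[:,:,::-1])
```

```text
wrist lower_half 0.98 [281.9, 78.0, 75.9, 111.1] 6196 [593.  60.   0.]
wrist press_plate 0.9 [270.7, 79.0, 94.8, 104.1] 2556 [591.  63.   0.]
7.6 [590.7820965   -1.09863472 148.82199912]
lower_half [595.8  58.2] yaw -3.4 1-IoU 0.022 shape [32.3  6.7  5.7 29.2 24.1 15.3]
```

View pics/c2.png

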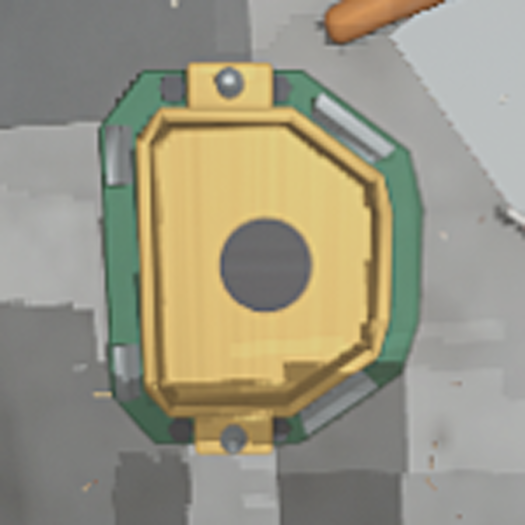

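Emit:
send_rows(
  deltas=[
    [[-0.088,0.006,0],[0,0,0]],
    [[-0.088,0.006,0],[0,0,0]],
    [[-0.088,0.006,0],[0,0,0]],
    [[-0.088,0.006,0],[0,0,0]],
    [[-0.088,0.006,0],[0,0,0]],
    [[-0.088,0.006,0],[0,0,0]],
    [[-0.088,0.006,0],[0,0,0]],
    [[0,0,0],[0,0,0]],
    [[0,0,0],[0,0,0]],
  ],
)

```text
time_s: 8.5
ee_pos: [593.7, -310.2, 148.4]
ee_rot: [-179.8, -0.1, 86.5]
force: [-0.2, -0.2, -0.6]
gripper_width: 91.4
gripper_force: 0.0
```

Run:
```python
from fit import *
import pickle
c,im,o=look("wrist",["model"],"wm"); pickle.dump((c,im,o),open("wm.pkl","wb"))
print(state()["time_s"],state()["ee_pos"])
l,t,w,h=o["model"][0]["bbox"]; u=[int(l+w/2),int(t+h/2)]
a=im[max(u[1]-70,0):u[1]+70,u[0]-70:u[0]+70].copy(); k=o["model"][0]["pixels"][max(u[1]-70,0):u[1]+70,u[0]-70:u[0]+70]
b=a.copy(); b[k]=b[k]//2+[120,0,0]
cv2.imwrite("pics/m2.png",cv2.resize(np.hstack([a,b]),None,fx=2.8,fy=2.8,interpolation=cv2.INTER_CUBIC)[:,:,::-1])
```

```text
wrist model 0.97 [279.9, 98.4, 69.7, 80.7] 3829 [ 594. -251.    0.]
8.6 [ 594.12471493 -308.73898618  149.29490417]
```

View pics/m2.png

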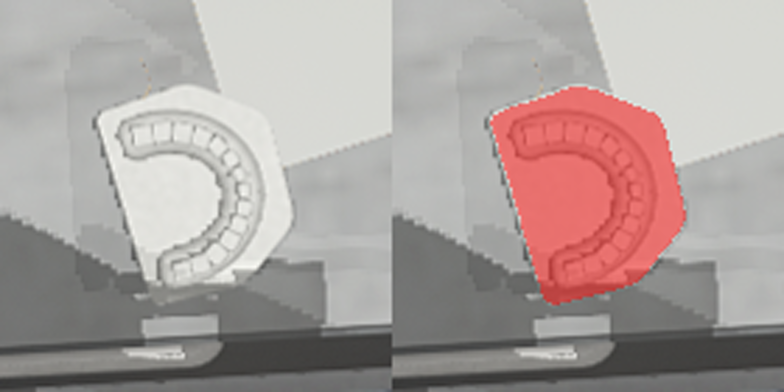

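Run:
```python
from fit import *
import pickle
c,im,o=pickle.load(open("wm.pkl","rb")); m=o["model"][0]["pixels"]
fit([(c,m)],"model",(595,-251,.2),s0=[35,20,4,26,24,13])
fit([(c,m)],"model",(595,-251,.25),s0=[34,16,2,28,25,13])
print(c["mtx"][0,0],-c["R"].T@c["t"])
```

```text
model [ 596.5 -250.7] yaw 12.01 1-IoU 0.023 shape [34.9 20.9  4.1 27.7 25.1 15.7]
model [ 596.5 -250.6] yaw 12.06 1-IoU 0.025 shape [34.5 15.4  4.1 29.  24.1 14.9]
302.8139109085978 [ 599.15312685 -229.91711806  305.34303791]
```

Emit:
send_rows(
  deltas=[
    [[0.06,-0.0014,0],[0,0,0]],
    [[0.0594,-0.0014,0],[0,0,0]],
    [[0,0,0.04],[0,0,-0.18]],
    [[0,0,0.06],[0,0,-0.18]],
    [[0,0,0.06],[0,0,-0.18]],
    [[0,0,0.05],[0,0,0]],
    [[0,0,0.027],[0,0,0]],
    [[0,0,0.01],[0,0,0]],
    [[0,0,0],[0,0,0]],
  ],
  grip_force=15,
)

```text
time_s: 9.5
ee_pos: [596.6, -250.1, 26.9]
ee_rot: [-180.0, -0.0, 102.1]
force: [-0.8, -1.2, -0.2]
gripper_width: 91.1
gripper_force: 0.0
```

Emit:
send_rows(
  deltas=[
    [[0,0,0],[0,0,0]],
    [[0,0,0],[0,0,0]],
    [[0,0,0],[0,0,0]],
    [[0,0,0],[0,0,0]],
    [[0,0,0],[0,0,0]],
    [[0,0,0],[0,0,0]],
    [[0,0,0],[0,0,0]],
    [[0,0,0],[0,0,0]],
  ],
  grip=1,
)

```text
time_s: 10.3
ee_pos: [596.5, -250.9, 27.3]
ee_rot: [180.0, 0.0, 102.0]
force: [-1.2, 0.0, 2.5]
gripper_width: 53.3
gripper_force: 15.0
```

Emit:
send_rows(
  deltas=[
    [[0,0,-0.08],[0,0,0]],
    [[0,0,-0.08],[0,0,0]],
    [[0.0864,0.0181,0],[0,0,0]],
    [[0.0864,0.0181,0],[0,0,0]],
    [[0.0864,0.0181,0],[0,0,0]],
    [[0.0864,0.0181,0],[0,0,0]],
    [[0.0864,0.0181,0],[0,0,0]],
    [[0.0864,0.0181,0],[0,0,0]],
    [[0.0864,0.0182,0],[0,0,0]],
    [[0,0,0],[0,0,0.179]],
  ],
)

```text
time_s: 11.3
ee_pos: [595.0, 63.4, 106.6]
ee_rot: [-180.0, -0.1, 97.1]
force: [0.7, -0.4, -0.1]
gripper_width: 53.9
gripper_force: 15.0
```

Emit:
send_rows(
  deltas=[
    [[0,0,0],[0,0,0.179]],
    [[0,0,0.03],[0,0,0.179]],
    [[0,0,0.04],[0,0,0]],
    [[0,0,0.03],[0,0,0]],
    [[0,0,0.01],[0,0,0]],
    [[0,0,0.01],[0,0,0]],
    [[0,0,0.005],[0,0,0]],
    [[0,0,0],[0,0,0]],
  ],
)

```text
time_s: 12.1
ee_pos: [595.6, 58.2, 44.7]
ee_rot: [180.0, -0.0, 86.6]
force: [-0.0, -0.6, -1.1]
gripper_width: 53.6
gripper_force: 15.0
```

Emit:
send_rows(
  deltas=[
    [[0,0,0.005],[0,0,0]],
    [[0,0,0.005],[0,0,0]],
    [[0,0,0.004],[0,0,0]],
    [[0,0,0.001],[0,0,0]],
    [[0,0,0],[0,0,0]],
  ],
)

```text
time_s: 12.6
ee_pos: [595.5, 58.2, 37.3]
ee_rot: [180.0, -0.0, 86.6]
force: [-0.7, 0.2, 1.8]
gripper_width: 53.4
gripper_force: 15.0
```

Emit:
send_rows(
  deltas=[
    [[0,0,0],[0,0,0]],
    [[0,0,0],[0,0,0]],
    [[0,0,0],[0,0,0]],
    [[0,0,0],[0,0,0]],
    [[0,0,-0.04],[0,0,0]],
    [[0,0,-0.06],[0,0,0]],
    [[-0.06,0,-0.07],[0,0,0]],
    [[-0.06,0,-0.057],[0,0,0]],
    [[0,0,0],[0,0,0]],
    [[0,0,0],[0,0,0]],
  ],
  grip=0,
)

```text
time_s: 13.6
ee_pos: [591.9, -2.0, 150.8]
ee_rot: [179.9, -0.0, 86.6]
force: [1.0, 0.0, -0.6]
gripper_width: 91.2
gripper_force: 0.0
```

Run:
```python
from fit import *
import pickle
c,im,o=look("wrist",["lower_half","model"]); pickle.dump((c,im,o),open("wt2.pkl","wb"))
print(state()["time_s"],state()["ee_pos"])
M=o["model"][0]["pixels"]; T=o["lower_half"][0]["pixels"]|M
Sm=[34.7,18,4.1,28.3,24.6,15]; St=[32.5,6.7,5.7,29.2,24.3,14.5]
fit([(c,T)],"lower_half",(595.6,58.2,-.06),z=6,shape=False,s0=St)
fit([(c,M)],"model",(595.6,58.2,-.06),z=10,shape=False,s0=Sm)
u=proj(c,[[595,58,10]])[0].astype(int); a=im[max(u[1]-75,0):u[1]+75,u[0]-75:u[0]+75]; b=a.copy(); k=M[max(u[1]-75,0):u[1]+75,u[0]-75:u[0]+75]; b[k]=b[k]//2+[120,0,0]
cv2.imwrite("pics/c3.png",cv2.resize(np.hstack([a,b]),None,fx=2.6,fy=2.6,interpolation=cv2.INTER_CUBIC)[:,:,::-1])
```

```text
wrist model 0.88 [285.5, 96.8, 60.3, 79.0] 4017 [593.  58.   0.]
13.75 [590.99449072  -0.89453452 148.89395659]Traceback (most recent call last):
  File "<stdin>", line 5, in <module>
IndexError: list index out of range
```

Run:
```python
from fit import *
import pickle
c,im,o=pickle.load(open("wt2.pkl","rb"))
M=o["model"][0]["pixels"]
Sm=[34.7,18,4.1,28.3,24.6,15]
fit([(c,M)],"model",(595.6,58.2,-.06),z=10,shape=False,s0=Sm)
u=proj(c,[[595,58,10]])[0].astype(int); a=im[max(u[1]-75,0):u[1]+75,u[0]-75:u[0]+75]; b=a.copy(); k=M[max(u[1]-75,0):u[1]+75,u[0]-75:u[0]+75]; b[k]=b[k]//2+[120,0,0]
cv2.imwrite("pics/c3.png",cv2.resize(np.hstack([a,b]),None,fx=2.6,fy=2.6,interpolation=cv2.INTER_CUBIC)[:,:,::-1])
```

```text
model [595.9  58.7] yaw -2.88 1-IoU 0.035 shape [34.7 18.   4.1 28.3 24.6 15. ]
```

View pics/c3.png

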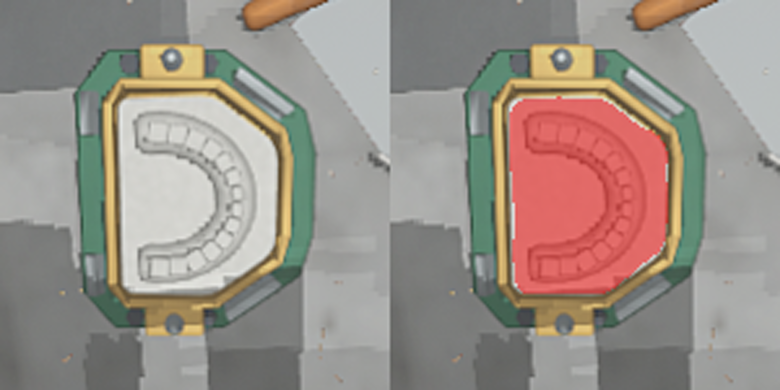

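Emit:
send_rows(
  deltas=[
    [[-0.071,-0.076,0],[0,0,0]],
    [[-0.071,-0.076,0],[0,0,0]],
    [[-0.071,-0.076,0],[0,0,0]],
    [[-0.071,-0.076,0],[0,0,0]],
    [[0,0,0],[0,0,0]],
    [[0,0,0],[0,0,0]],
    [[0,0,0],[0,0,0]],
  ],
)

```text
time_s: 14.45
ee_pos: [439.0, -128.7, 150.1]
ee_rot: [180.0, -0.0, 86.7]
force: [0.7, 0.9, 0.9]
gripper_width: 91.4
gripper_force: 0.0
```

Run:
```python
from fit import *
import pickle
c,im,o=look("wrist",["ring"]); pickle.dump((c,im,o),open("wr.pkl","wb"))
print(state()["time_s"],state()["ee_pos"])
m=o["ring"][0]["pixels"]; cs,_=cv2.findContours(m.astype(np.uint8),cv2.RETR_EXTERNAL,cv2.CHAIN_APPROX_NONE)
f=cv2.drawContours(np.zeros((400,640),np.uint8),cs,-1,1,-1)>0
fit([(c,f)],"ring",(430,-85,-.06)); fit([(c,f)],"ring",(430,-85,-.06),s0=[32.5,6.7,5.7,29.2,24.3,14.5],shape=False)
```

```text
wrist ring 0.94 [263.7, 100.7, 75.6, 106.8] 2108 [420. -91.   0.]
14.55 [ 439.13742573 -128.5878227   150.13689813]
ring [429.  -85.9] yaw -3.95 1-IoU 0.028 shape [32.6  8.1  6.3 29.7 24.  12.7]
ring [429.1 -85.8] yaw -3.9 1-IoU 0.03 shape [32.5  6.7  5.7 29.2 24.3 14.5]
```

Emit:
send_rows(
  deltas=[
    [[0.085,-0.0242,0],[0,0,0.019]],
    [[0,0,0.07],[0,0,0]],
    [[0,0,0.07],[0,0,0]],
    [[0,0,0.04],[0,0,0]],
    [[0,0,0],[0,0,0]],
    [[0,0,0],[0,0,0]],
    [[0,0,0],[0,0,0]],
  ],
  grip_force=20,
)

```text
time_s: 15.25
ee_pos: [429.8, -86.3, 61.5]
ee_rot: [179.9, 0.0, 86.1]
force: [0.0, 1.1, 0.2]
gripper_width: 91.1
gripper_force: 0.0
```

```bash
cat > avg.py <<'E'
from workcell import *
import numpy as np
r=[]
for i in range(8): r.append(np.r_[state()["ee_pos"],state()["ee_rot"]]); grab_frame("side")
r=np.array(r); r[:,3]%=360; print(r.mean(0).round(2),r.std(0).round(2),state()["time_s"])
E
python3 avg.py
```

```text
[ 4.2924e+02 -8.6440e+01  6.1320e+01  1.7988e+02  2.0000e-02  8.6110e+01] [0.42 0.06 0.24 0.04 0.01 0.02] 15.65
```

Emit:
send_rows(
  deltas=[
    [[0.001,0,0.04],[0,0,0]],
    [[0,0,0.027],[0,0,0]],
    [[0,0,0.01],[0,0,0]],
    [[0,0,0],[0,0,0]],
  ],
)

```text
time_s: 16.05
ee_pos: [428.1, -85.8, 21.5]
ee_rot: [-179.9, -0.0, 86.1]
force: [-0.5, -0.1, -0.2]
gripper_width: 91.2
gripper_force: 0.0
```

Emit:
send_rows(
  deltas=[
    [[0,0,0],[0,0,0]],
    [[0,0,0],[0,0,0]],
    [[0,0,0],[0,0,0]],
    [[0,0,0],[0,0,0]],
    [[0,0,0],[0,0,0]],
    [[0,0,0],[0,0,0]],
    [[0,0,0],[0,0,0]],
  ],
  grip=1,
)

```text
time_s: 16.75
ee_pos: [428.8, -85.9, 22.4]
ee_rot: [179.9, 0.0, 86.1]
force: [-0.9, 0.2, 5.8]
gripper_width: 66.6
gripper_force: 20.0
```

```bash
python3 avg.py
```

```text
[ 4.2881e+02 -8.5910e+01  2.2410e+01  1.7995e+02  1.0000e-02  8.6100e+01] [0.01 0.02 0.01 0.   0.   0.  ] 17.15
```

Emit:
send_rows(
  deltas=[
    [[0,0,-0.07],[0,0,0]],
    [[0,0,-0.07],[0,0,0]],
    [[0.062,0.0627,0],[0,0,0]],
    [[0.062,0.0627,0],[0,0,0]],
    [[0.062,0.0627,0],[0,0,0]],
    [[0.062,0.0627,0],[0,0,0]],
    [[0.062,0.0627,0],[0,0,0]],
    [[0,0,0.04],[0,0,-0.0175]],
    [[0,0,0],[0,0,0]],
    [[0,0,0],[0,0,0]],
  ],
)

```text
time_s: 18.15
ee_pos: [593.9, 57.9, 70.9]
ee_rot: [-179.8, 0.0, 86.6]
force: [0.3, -0.2, -1.5]
gripper_width: 66.9
gripper_force: 20.0
```

```bash
python3 avg.py
```

```text
[594.99  57.65  72.34 180.     0.    86.56] [0.52 0.11 0.63 0.09 0.02 0.02] 18.55
```

Emit:
send_rows(
  deltas=[
    [[0,0,0.01],[0,0,0]],
    [[0,0,0.01],[0,0,0]],
    [[0,0,0.01],[0,0,0]],
    [[0,0,0.004],[0,0,0]],
    [[0,0,0],[0,0,0]],
    [[0,0,0],[0,0,0]],
  ],
)

```text
time_s: 19.15
ee_pos: [595.5, 58.2, 54.9]
ee_rot: [180.0, 0.0, 86.6]
force: [-0.2, -0.4, -2.6]
gripper_width: 66.9
gripper_force: 20.0
```

```bash
python3 avg.py
```

```text
[595.54  58.18  55.11 179.98  -0.    86.61] [0.05 0.01 0.09 0.01 0.   0.  ] 19.55
```

Emit:
send_rows(
  deltas=[
    [[0,0,0.005],[0,0,0]],
    [[0,0,0.005],[0,0,0]],
    [[0,0,0.005],[0,0,0]],
    [[0,0,0.005],[0,0,0]],
    [[0,0,0.005],[0,0,0]],
    [[0,0,0],[0,0,0]],
    [[0,0,0],[0,0,0]],
  ],
)

```text
time_s: 20.25
ee_pos: [595.5, 58.2, 42.4]
ee_rot: [180.0, -0.0, 86.6]
force: [0.5, 0.4, -0.2]
gripper_width: 66.5
gripper_force: 20.0
```

Emit:
send_rows(
  deltas=[
    [[0,0,0],[0,0,0]],
    [[0,0,0],[0,0,0]],
    [[0,0,0],[0,0,0]],
    [[0,0,0],[0,0,0]],
    [[0,0,-0.04],[0,0,0]],
    [[0,0,-0.06],[0,0,0]],
    [[-0.06,0,-0.06],[0,0,0]],
    [[-0.06,0,-0.056],[0,0,0]],
    [[0,0,0],[0,0,0]],
    [[0,0,0],[0,0,0]],
  ],
  grip=0,
)

```text
time_s: 21.25
ee_pos: [591.9, -2.0, 150.9]
ee_rot: [179.9, -0.0, 86.5]
force: [-0.9, -0.5, 0.2]
gripper_width: 91.4
gripper_force: 0.0
```

Run:
```python
from fit import *
import pickle
c,im,o=look("wrist",["ring","model"]); pickle.dump((c,im,o),open("wt3.pkl","wb"))
m=o["ring"][0]["pixels"]; cs,_=cv2.findContours(m.astype(np.uint8),cv2.RETR_EXTERNAL,cv2.CHAIN_APPROX_NONE)
f=cv2.drawContours(np.zeros((400,640),np.uint8),cs,-1,1,-1)>0
for z in (20,24): fit([(c,f)],"ring",(595.6,58.2,-.06),z=z,s0=[32.5,6.7,5.7,29.2,24.3,14.5],shape=False)
u=proj(c,[[595,58,30]])[0].astype(int); a=im[max(u[1]-75,0):u[1]+75,u[0]-75:u[0]+75]
c2,im2,o2=look("side",["ring"]); u=proj(c2,[[595,58,30]])[0].astype(int); b=cv2.resize(im2[u[1]-25:u[1]+25,u[0]-25:u[0]+25],(a.shape[0],a.shape[0]),interpolation=cv2.INTER_CUBIC)
cv2.imwrite("pics/c4.png",cv2.resize(np.hstack([a,b]),None,fx=2.6,fy=2.6,interpolation=cv2.INTER_CUBIC)[:,:,::-1])
```

```text
wrist ring 0.7 [275.8, 74.4, 81.5, 121.7] 3005 [591.  58.   0.]
wrist model 0.6 [285.3, 97.7, 61.8, 79.5] 4135 [593.  57.   0.]
ring [595.8  58.2] yaw -3.22 1-IoU 0.025 shape [32.5  6.7  5.7 29.2 24.3 14.5]
ring [596.   58.6] yaw -3.3 1-IoU 0.028 shape [32.5  6.7  5.7 29.2 24.3 14.5]
side ring 0.78 [255.4, 196.0, 33.2, 35.0] 445 [622.   2.  -0.]
side ring 0.17 [296.1, 189.2, 31.0, 18.3] 384 [ 577. -105.    0.]
```

View pics/c4.png

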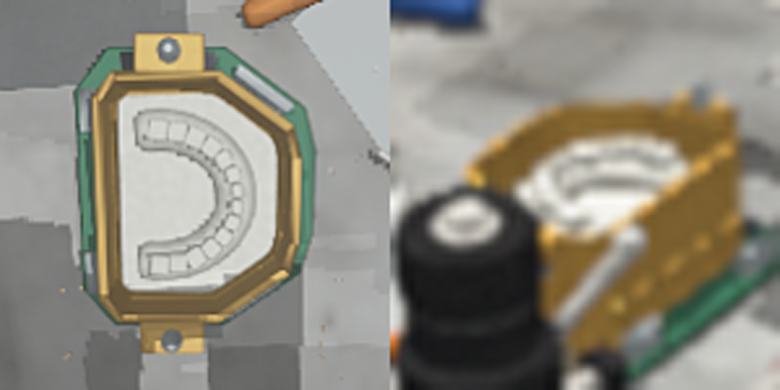

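Emit:
send_rows(
  deltas=[
    [[-0.08,0,0],[0,0,0]],
    [[-0.08,0,0],[0,0,0]],
    [[-0.08,0,0],[0,0,0]],
    [[-0.08,0,0],[0,0,0]],
    [[0,0,0],[0,0,0]],
    [[0,0,0],[0,0,0]],
    [[0,0,0],[0,0,0]],
  ],
)

```text
time_s: 22.2
ee_pos: [582.3, -160.1, 149.9]
ee_rot: [-179.9, -0.0, 86.7]
force: [0.2, -0.1, 0.3]
gripper_width: 90.8
gripper_force: 0.0
```

```bash
python3 - <<'E'
from fit import *
import pickle
c,im,o=look("wrist",["brass_lid"]); pickle.dump((c,im,o),open("wd.pkl","wb"))
m=o["brass_lid"][0]["pixels"]
fit([(c,m)],"brass_lid",(580,-101.7,.2),s0=[32.5,6.7,5.7,29.2,24.3,14.5]);fit([(c,m)],"brass_lid",(580,-101.7,.2),s0=[32.5,6.7,5.7,29.2,24.3,14.5],shape=False)
E
python3 avg.py
```

```text
[ 5.8248e+02 -1.6051e+02  1.5046e+02  1.8000e+02 -1.0000e-02  8.6680e+01] [0.04 0.4  0.11 0.01 0.01 0.03] 22.7Traceback (most recent call last):
  File "<stdin>", line 4, in <module>
IndexError: list index out of range
```

Run:
```python
from fit import *
import pickle
for i in range(3):
    c,im,o=look("wrist",["brass_lid","grey_lid"],"wd%d"%i)
    if o["brass_lid"]: break
q=(o["brass_lid"] or o["grey_lid"])[0]; print(q["bbox"])
m=q["pixels"]
fit([(c,m)],"brass_lid",(580,-101.7,.2),s0=[32.5,6.7,5.7,29.2,24.3,14.5]);fit([(c,m)],"brass_lid",(580,-101.7,.2),s0=[32.5,6.7,5.7,29.2,24.3,14.5],shape=False)
l,t,w,h=map(int,q["bbox"]); a=im[max(t-15,0):t+h+15,l-30:l+w+30]; b=a.copy(); k=m[max(t-15,0):t+h+15,l-30:l+w+30]; b[k]=b[k]//2+[120,0,0]
cv2.imwrite("pics/c5.png",cv2.resize(np.hstack([a,b]),None,fx=2.5,fy=2.5,interpolation=cv2.INTER_CUBIC)[:,:,::-1])
```

```text
wrist brass_lid 0.57 [271.3, 81.4, 72.7, 109.3] 5406 [ 577. -102.    0.]
wrist grey_lid 0.74 [148.5, 222.0, 58.9, 55.2] 1594 [ 421. -215.    0.]
[271.3, 81.4, 72.7, 109.3]
brass_lid [ 579.9 -102.4] yaw 11.62 1-IoU 0.022 shape [32.4  6.8  5.7 29.8 24.7 14.7]
brass_lid [ 579.9 -102.5] yaw 11.63 1-IoU 0.024 shape [32.5  6.7  5.7 29.2 24.3 14.5]
```

View pics/c5.png

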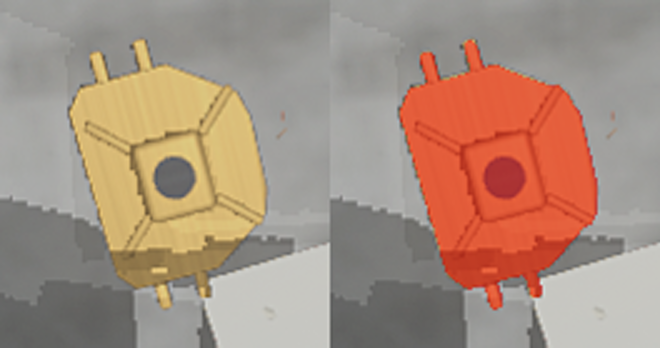

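Emit:
send_rows(
  deltas=[
    [[0.06,-0.006,0],[0,0,0]],
    [[0.0575,-0.0062,0],[0,0,0]],
    [[0,0,0.06],[0,0,-0.1745]],
    [[0,0,0.06],[0,0,-0.1745]],
    [[0,0,0.05],[0,0,-0.1745]],
    [[0,0,0.01],[0,0,0]],
    [[0,0,0],[0,0,0]],
    [[0,0,0],[0,0,0]],
    [[0,0,0],[0,0,0]],
  ],
  grip_force=25,
)

```text
time_s: 23.75
ee_pos: [580.9, -102.7, 62.0]
ee_rot: [179.8, 0.1, 101.6]
force: [-1.8, 0.5, 1.3]
gripper_width: 91.2
gripper_force: 0.0
```

```bash
python3 avg.py
```

```text
[ 5.8030e+02 -1.0259e+02  6.1400e+01  1.7990e+02  4.0000e-02  1.0158e+02] [0.34 0.1  0.44 0.05 0.02 0.01] 24.15
```

Emit:
send_rows(
  deltas=[
    [[0,0,0.04],[0,0,0]],
    [[0,0,0.02],[0,0,0]],
    [[0,0,0.009],[0,0,0]],
    [[0,0,0],[0,0,0]],
    [[0,0,0],[0,0,0]],
  ],
)

```text
time_s: 24.65
ee_pos: [580.1, -102.5, 26.3]
ee_rot: [180.0, 0.0, 101.6]
force: [0.3, 0.7, 0.3]
gripper_width: 91.4
gripper_force: 0.0
```

Emit:
send_rows(
  deltas=[
    [[0,0,0],[0,0,0]],
    [[0,0,0],[0,0,0]],
    [[0,0,0],[0,0,0]],
    [[0,0,0],[0,0,0]],
    [[0,0,0],[0,0,0]],
    [[0,0,0],[0,0,0]],
    [[0,0,0],[0,0,0]],
    [[0,0,0],[0,0,0]],
    [[0,0,0],[0,0,0]],
    [[0,0,0],[0,0,0]],
  ],
  grip=1,
)

```text
time_s: 25.65
ee_pos: [579.7, -102.5, 26.0]
ee_rot: [-180.0, 0.0, 101.6]
force: [-0.1, -0.1, -0.2]
gripper_width: 25.8
gripper_force: 25.0
```

```bash
python3 avg.py
```

```text
[ 579.72 -102.45   25.95  180.     -0.    101.6 ] [0.01 0.01 0.01 0.   0.   0.  ] 26.05
```

Emit:
send_rows(
  deltas=[
    [[0,0,-0.08],[0,0,0]],
    [[0,0,-0.08],[0,0,0]],
    [[0.077,0.024,0],[0,0,0]],
    [[0.077,0.024,0],[0,0,0]],
    [[0.077,0.024,0],[0,0,0]],
    [[0.077,0.024,0],[0,0,0]],
    [[0,0,0.02],[0,0,0.174]],
    [[0,0,0.02],[0,0,0.174]],
    [[0,0,0.004],[0,0,0.174]],
    [[0,0,0],[0,0,0]],
  ],
)

```text
time_s: 27.05
ee_pos: [594.8, 58.2, 82.6]
ee_rot: [-179.8, 0.0, 86.7]
force: [-0.1, 1.0, -4.3]
gripper_width: 25.7
gripper_force: 25.0
```

Emit:
send_rows(
  deltas=[
    [[0,0,0],[0,0,0]],
    [[0,0,0],[0,0,0]],
    [[0,0,0],[0,0,0]],
  ],
)

```text
time_s: 27.35
ee_pos: [595.9, 58.0, 84.2]
ee_rot: [180.0, -0.0, 86.7]
force: [0.5, -0.9, -3.1]
gripper_width: 25.7
gripper_force: 25.0
```

```bash
python3 avg.py
```

```text
[595.88  57.98  84.14 179.98  -0.    86.66] [0.04 0.03 0.06 0.01 0.   0.01] 27.75
```

Well aligned; lower 11 mm onto the pins.

Emit:
send_rows(
  deltas=[
    [[0,0,0.005],[0,0,0]],
    [[0,0,0.005],[0,0,0]],
    [[0,0,0.005],[0,0,0]],
    [[0,0,0.005],[0,0,0]],
    [[0,0,0.002],[0,0,0]],
    [[0,0,0],[0,0,0]],
    [[0,0,0],[0,0,0]],
  ],
)

```text
time_s: 28.45
ee_pos: [595.8, 58.1, 73.0]
ee_rot: [180.0, -0.0, 86.6]
force: [-0.1, 0.4, -2.6]
gripper_width: 25.4
gripper_force: 25.0
```

Emit:
send_rows(
  deltas=[
    [[0,0,0.001],[0,0,0]],
    [[0,0,0.001],[0,0,0]],
    [[0,0,0],[0,0,0]],
    [[0,0,0],[0,0,0]],
  ],
)

```text
time_s: 28.85
ee_pos: [595.8, 58.1, 72.9]
ee_rot: [180.0, -0.0, 86.6]
force: [-2.4, -0.4, 5.6]
gripper_width: 25.3
gripper_force: 25.0
```

Contact at 72.9, as expected. Release, withdraw, look.

Emit:
send_rows(
  deltas=[
    [[0,0,0],[0,0,0]],
    [[0,0,0],[0,0,0]],
    [[0,0,0],[0,0,0]],
    [[0,0,0],[0,0,0]],
    [[0,0,0],[0,0,0]],
    [[0,0,-0.04],[0,0,0]],
    [[0,0,-0.06],[0,0,0]],
    [[-0.06,0,-0.06],[0,0,0]],
    [[-0.06,0,0],[0,0,0]],
    [[0,0,0],[0,0,0]],
  ],
  grip=0,
)

```text
time_s: 29.85
ee_pos: [592.7, -4.6, 153.2]
ee_rot: [179.9, 0.1, 86.5]
force: [0.1, -0.1, -0.4]
gripper_width: 90.9
gripper_force: 0.0
```

Run:
```python
from fit import *
for i in range(3):
    c,im,o=look("wrist",["brass_lid"])
    if o["brass_lid"]: break
for z in (47,51): fit([(c,o["brass_lid"][0]["pixels"])],"brass_lid",(595.8,58.2,-.06),z=z,s0=[32.5,6.7,5.7,29.2,24.3,14.5],shape=False)
u=proj(c,[[595,58,40]])[0].astype(int); a=im[max(u[1]-75,0):u[1]+75,u[0]-75:u[0]+75]
L=[]
for n in("scene","side"):
    c2=calibration(n); i2=grab_frame(n); u=proj(c2,[[595,58,30]])[0].astype(int); L.append(cv2.resize(i2[u[1]-28:u[1]+28,u[0]-28:u[0]+28],a.shape[:2][::-1],interpolation=cv2.INTER_CUBIC))
cv2.imwrite("pics/c6.png",cv2.resize(np.hstack([a]+L),None,fx=1.75,fy=1.75,interpolation=cv2.INTER_CUBIC)[:,:,::-1])
```

```text
wrist brass_lid 0.96 [275.4, 68.2, 79.2, 125.9] 7590 [593.  57.   0.]
brass_lid [596.   58.1] yaw -3.55 1-IoU 0.027 shape [32.5  6.7  5.7 29.2 24.3 14.5]
brass_lid [596.1  58.3] yaw -3.54 1-IoU 0.028 shape [32.5  6.7  5.7 29.2 24.3 14.5]
```

View pics/c6.png

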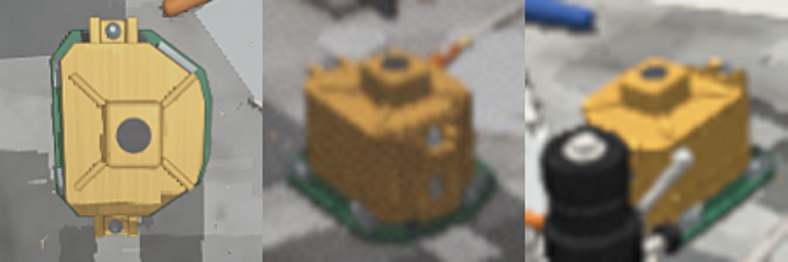

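The picture shows the closed flask level and square on the plate, with the pins in the lid's slots (at about (114,30) and (114,225)).

```bash
python3 -c "
from workcell import *
print(job_done())"
```

```text
the job is handed in; nothing more can be done
None
```

The job is handed in: tray, model, ring and brass lid are stacked on the press plate, and the last wrist, scene and side pictures show the flask closed, level and square; `job_done()` returned no verdict.

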